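Set and clamp the guide of a swatch-cutting board

ROBOT

A 6-joint arm with a two-finger parallel gripper is mounted at the origin on the work surface. World frame = base frame: x ahead of the robot, y to its left, z up, the work surface at z = 0. Lengths are in mm, angles in rad, forces in N, time in s.
With the tool pointing down it reaches from about 350 to 975 mm from the base axis. Payload 7.1 kg.
Tool frame: the origin (TCP) lies midway between the tips of the shut fingers; the grasp point (between the pads) lies 19 mm behind it; z points along the fingers, y is the line along which they close (so a half turn about z gives the same grasp; the last joint's range is limited). The gripper opens to 88 mm and grips with 3 to 60 N. Pads are 20 mm wide; open, the fingers measure 115 mm over their backs; the gripper's body (75 mm by 178 mm) begins 61 mm behind the grasp point.
Start: joints at [1.309, 0.423, 1.63, -0, 1.089, -0.019], TCP at [150.232, 606.659, 222.675] pointing down, gripper open.
Joint ranges: [-3, 3], [-0.9, 2.11], [0.09, 2.58], [-1.31, 4.45], [0.11, 2.69], [-2.54, 2.54]. Speed limits (rad/s): [2.39, 2.39, 3.01, 3.14, 3.14, 3.14].

INTERFACE

Orientations are given as a rotation vector (axis times angle).
In Python, from workcell import get_obs, get_image, camera_params, close_job gives the robot as it stands.
- The arm moves only by the shell command python3 -m creep 'ROWS' [OPENING]. ROWS is a JSON object of lists of equal length, an entry for each row: "delta_pos": the shift along the tool's x, y, z in m, a list of three; "twist": the turn, a rotation vector about the tool's x, y, z in degrees, a list of three. A call has 1 to 20 rows; each row shifts and turns the commanded pose from where the row before left it, along the tool's axes as they then stand; what a row does not reach is not made up. A row lasts 1/12 s, in which the tool goes at most 41.7 mm and 7.16 degrees, less where a joint would pass 70% of its speed; a pose out of reach is approached as far as the arm can. A call with a gripper value outside its range is refused whole. OPENING is the opening, from 0 (shut) to 1 (fully open), set as the call begins (- or left out, the last holds). The fingers move at their own pace and stop on an object; the grip force is fixed at half the most. Time passes only in rows, so rows that do not move let the fingers close. It gives the time, the measured TCP pose, the force, the opening and the grip force at its end, in the units of the state.
- get_obs(): the state, without advancing time (a new reading comes with each control period).
- get_image(name): name is "scene" or "top"; returns (picture, depth): 400x640x3 uint8, red, green, blue; 400x640 float32, mm along the optical axis (not along the pixel's ray), 0 where there is no reading.
- camera_params(name): a dict with "camera_matrix" (3x3 intrinsics, pixels), "extrinsics" (4x4, takes a point from camera to world coordinates). Camera axes: x right, y down, z forward; pixel columns grow to the right and rows downward; lengths in mm; the calibration is good to about 2 mm. A picture is of the moment at which its call begins. camera_params takes no time and is no camera call.
- close_job(): hands the job in; it is judged then, once.
The state is a dict: "t": time; "qpos": joint angles; "qvel": joint speeds; "joint_torque": joint torques, N m; "ee_pos": TCP position; "orientation": TCP orientation; "ft_force": force on the tool from outside, world axes, zero at the start; "moment": the same for the moment, N m; "width": finger opening in mm; "grasp_force": force on a finger pad.
Only numpy, scipy, OpenCV 4.12 (cv2) and the standard library are available. Lean on these libraries where they do the work, as an engineer would, in place of code of your own. Each camera call takes 0.05 s, during which the arm holds its last target. There are 200 camera calls.

TASK

Lift the pattern weight off the cutting board and stand it gently, upright, on the middle of the cork mat. Then turn the bar knob until the guide's pointer stands exactly in line with the tip of the pointed clip (not the square clip), and only after that throw the clamp lever into the notch that has the tall domed stud beside it. Leave the pots, spools and other things where they are.

Things in the scene. Friction and masses are not known exactly. Their poses are not given: they have to be found in the camera images.
- board: The wooden cutting board, fixed to the table, 250 (x) x 400 (y) x 18 mm; origin at the centre of its underside, on the table; its top is at z = 18 mm. Its x axis points away from the robot (yawed by up to 0.2 rad), its y axis to the robot's left. In this frame: bar knob at (-20, -150), lever pivot at (35, 150), scale along y at x = 78 to 100.
- pointer (a point): Tip of the guide's dark pointer, lying over the scale, 24 mm above the table. The guide is an aluminium bar 185 mm long along the board's x, 20 mm wide, its top 39 mm above the table (45 mm at its dark front end block, at board x = -105 to -85), which slides only along the board's y; the pointer lies on its centreline, 98 mm behind the board's centre.
- knob_grip (a point): Middle of the bar of the black bar knob, 52 mm above the table, on the knob's upright axis; grip here. The bar is 62 mm long, 16 mm wide and 26 mm tall (39 to 65 mm above the table on a 60 mm disc). The point's x axis points along the bar; z up.
- knob (a joint): Angle of the knob, rad, counterclockwise positive seen from above; at 0 the bar lies along the board's x. Stops at -3.4 and 3.4. It drives the guide through gearing under the board: each rad counterclockwise moves the guide 30 mm to +y (left) of the board, clockwise to the right. Stays where it is left; needs less than 0.1 N m.
- mark_clip: The pointed brass clip on the rail behind the scale: a 24 mm wide, 10 mm tall block with a wedge-shaped tip towards the robot. Origin at the tip, 21 mm above the table; axes parallel to the board's. The guide is set when the pointer and this tip have the same board y. Fixed; it stands left or right of the guide.
- stop_clip: A square-ended brass clip, 24 x 24 x 10 mm, on the same rail on the other side: not the mark. Origin near its front edge. Fixed.
- weight: Dark cast pattern weight, loose, 78 mm tall, about 0.45 kg, standing on the board in the way of the guide. Origin at the centre of its underside. Round base 48 mm in diameter, 30 mm high; above a neck a round handle 26 mm in diameter from 46 to 76 mm above the origin.
- mat: Square cork mat, 110 x 110 x 4 mm, fixed to the table to the left or right of the board; origin at the centre of its underside (its top is 4 mm above the table).
- lever (a joint): Clamp lever angle about its upright pivot, rad, counterclockwise positive from above. At 0 the handle arm points to the board's -x, the nose to +x. Sprung notches at -0.5 (free, the start), 0 and 0.5; stops at -0.62, 0.62. Ridges at -0.25 and 0.25: past one, the spring pulls it into the next notch. Up to 4 N at the handle. Leaving free, the handle swings to the board's right.
- lever_grip (a point): Point to grip on the lever's handle, an upright black round post 18 mm in diameter, standing from 29 to 87 mm above the table, 90 mm from the pivot; the point is 69 mm above the table on the post's axis. The steel arm below it (14 mm wide) has its top 37 mm above the table.
- lever_aim (a point): Point straight ahead of the lever's nose, 62 mm from the pivot pointing away from the handle, 33 mm above the table; when the lever sits in a notch this point is right at the marker of that notch.
- stud: Tall domed steel stud, 12 mm in diameter, 20 mm tall, beside the wanted notch (the notch at 0 or the one at 0.5), 62 mm from the lever's pivot. Origin at the centre of its foot, 23 mm above the table. Fixed.
- flat_cap: Flat square steel cap, 12 x 12 x 3 mm, beside the other notch, which is not wanted. Fixed.
- cone: Bystander: thread cone, 56 mm in diameter, 98 mm tall, on the table behind the board. Origin under its centre.
- tin: Bystander: pin tin, 48 mm in diameter, 40 mm tall, on the board behind the knob. Origin under its centre.
- spool: Bystander: wooden thread spool, 48 mm in diameter, 60 mm tall, on the table in front of the board. Origin under its centre.
- hoop: Bystander: wooden embroidery hoop, 110 mm in diameter, 12 mm tall, lying on the table behind the board. Origin under its centre.
- chalk_box: Bystander: cardboard chalk box, 75 x 50 x 25 mm, on the table behind the board. Origin under its centre.
Not all that is in view belongs to the job. What is shaped like the weight but turquoise is not meant. Of the things that look like the mat, the smaller one is meant.

How it is judged:
By the outcome, as a careful person would: the job done as asked, in the order asked, and still so for the second after the job is handed in, with the robot touching nothing.
It also fails if it takes over 72 s, if anything falls off the work surface, if the arm or the gripper's body presses on something with over 40 N, if the wrist force passes 120 N, or if a joint passes its speed limit or range.

## Working session

There is one attempt and no reset: what is moved stays moved. The work goes in short steps, Python scripts to look and compute and a shell command to move; the robot and the scene stay as the last step left them, time stands still between calls to the robot, and variables do not carry over. Pictures are saved under pics/ and viewed, at most 10 in all, crops included, and the job is handed in when it is done.

```bash
ls; mkdir -p pics
cat > h.py <<'E'
import numpy as np, cv2
from workcell import get_obs,get_image,camera_params
def snap(n,f):
    im,d=get_image(n); cv2.imwrite(f'pics/{f}.png',cv2.cvtColor(im,cv2.COLOR_RGB2BGR)); np.save(f'{f}.npy',d); return im,d
def P(n):
    c=camera_params(n); return np.array(c['camera_matrix'],float),np.array(c['extrinsics'],float)
def px2w(n,u,v,depth):
    K,E=P(n); p=np.linalg.inv(K)@[u,v,1]*depth; return (E@np.r_[p,1])[:3]
def atz(n,u,v,z):
    K,E=P(n); r=E[:3,:3]@np.linalg.inv(K)@[u,v,1]; o=E[:3,3]; return o+r*(z-o[2])/r[2]
def w2px(n,p):
    K,E=P(n); c=np.linalg.inv(E)@np.r_[p,1]; q=K@c[:3]; return q[:2]/q[2]
E
python3 - <<'E'
from h import *
snap('top','top0');snap('scene','scene0')
for n in('top','scene'): print(P(n))
print(get_obs())
E
```

```text
pics
(array([[399.00145361,   0.        , 317.76144404],
       [  0.        , 399.00145361, 202.65823992],
       [  0.        ,   0.        ,   1.        ]]), array([[-7.84562623e-03, -9.84160022e-01,  1.77108715e-01,
         3.21813371e+02],
       [-9.99635518e-01,  3.14371140e-03, -2.68132008e-02,
         1.87625514e+01],
       [ 2.58317016e-02, -1.77254529e-01, -9.83825978e-01,
         1.19918743e+03],
       [ 0.00000000e+00,  0.00000000e+00,  0.00000000e+00,
         1.00000000e+00]]))
(array([[364.95370129,   0.        , 318.67135272],
       [  0.        , 364.95370129, 200.42937648],
       [  0.        ,   0.        ,   1.        ]]), array([[-4.25170635e-01,  5.01915096e-01, -7.53200616e-01,
         1.18423658e+03],
       [ 9.05112023e-01,  2.34420232e-01, -3.54710278e-01,
         2.94650075e+02],
       [-1.46898015e-03, -8.32543327e-01, -5.53957986e-01,
         5.67751403e+02],
       [ 0.00000000e+00,  0.00000000e+00,  0.00000000e+00,
         1.00000000e+00]]))
{'t': 0.1, 'qpos': array([ 1.30901735e+00,  4.23763003e-01,  1.63061945e+00, -2.19607378e-05,
        1.08863644e+00, -1.90128793e-02]), 'qvel': array([ 0.00053518,  0.00063859, -0.00192489, -0.00025084, -0.00041127,
       -0.00094912]), 'joint_torque': array([-1.90236105e-04, -5.45610595e+01, -2.74321729e+01,  6.45238766e-02,
        1.88011135e-02, -8.93294100e-06]), 'ee_pos': array([150.0965765 , 606.17206983, 221.9780275 ]), 'orientation': array([-3.80362538e-01, -3.11829935e+00,  2.22242107e-03]), 'ft_force': array([-0.25200653, -0.45762859,  0.35060819]), 'moment': array([ 0.01274179,  0.0099895 , -0.02172454]), 'grasp_force': 0.0, 'width': 88.10757656973126}
```

View pics/top0.png

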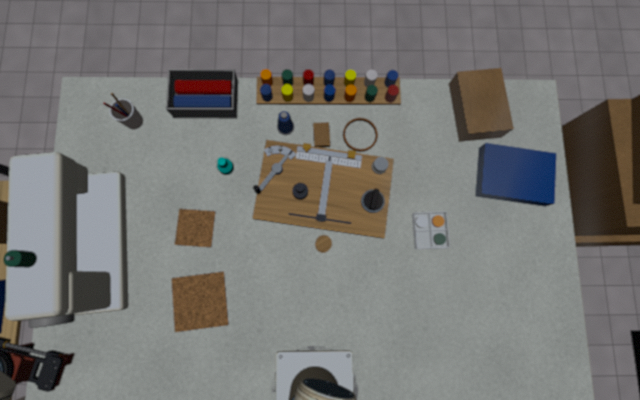

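View pics/scene0.png

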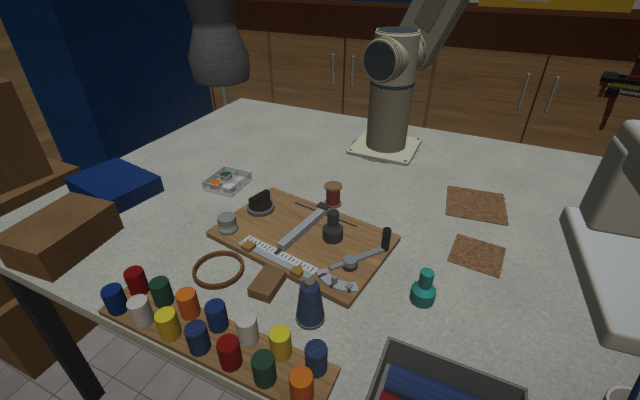

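The top view shows two cork mats: a smaller one at (195,228) and a larger one at (200,301). The smaller is the one meant. There are two weight shapes: a dark one at (300,190) on the board, which is meant, and a turquoise one at (224,165), which is not. The knob is at (373,200) and the lever post at (257,189). I still have to tell the clips and studs apart, so I'll enlarge.

Run:
```python
from h import *
a=cv2.imread('pics/top0.png')[134:214,240:400]; a=cv2.resize(a,None,fx=5,fy=5,interpolation=cv2.INTER_CUBIC)
b=cv2.imread('pics/scene0.png')[180:300,200:420]; b=cv2.resize(b,None,fx=3.6,fy=3.6,interpolation=cv2.INTER_CUBIC)[:, :800]
cv2.imwrite('pics/c1.png',a);cv2.imwrite('pics/c2.png',b)
print(w2px('top',get_obs()['ee_pos']),w2px('scene',get_obs()['ee_pos']))
```

```text
[ 51.35485513 352.65121418] [625.14369893 133.3119769 ]
```

View pics/c1.png

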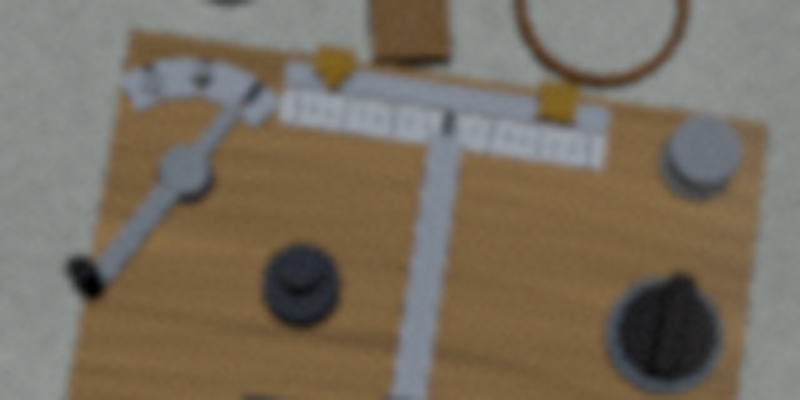

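View pics/c2.png

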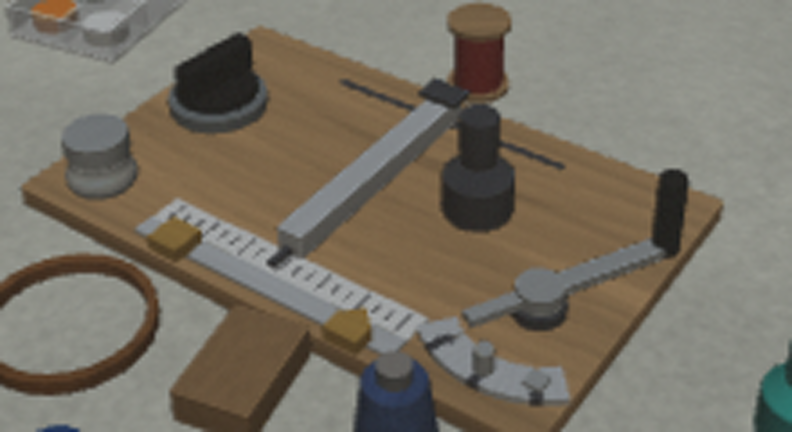

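The clip whose front tapers is the left one, with its tip at about (335,88) in the top crop. The clip at (558,100) is square. In the scene crop the tall domed stud is at (483,357), the middle notch. The flat cap is at (537,380), the outer notch at 0.5. So the targets are the left clip and lever angle 0. Next I'll measure.

```bash
cat > cloud.py <<'E'
from h import *
def cloud(n,d):
    K,E=P(n); v,u=np.mgrid[:400,:640]; z=d.astype(float)
    p=np.stack([(u-K[0,2])/K[0,0]*z,(v-K[1,2])/K[1,1]*z,z],-1)
    w=p@E[:3,:3].T+E[:3,3]; w[d==0]=np.nan; return w
E
python3 - <<'E'
from cloud import *
np.set_printoptions(precision=1,suppress=True)
T=cloud('top',np.load('top0.npy'));S=cloud('scene',np.load('scene0.npy'))
print('table z',T[260:300,280:330,2].mean(),T[260:300,280:330,2].std(), S[150:180,180:190,2].mean())
sub=T[135:240,245:400]; z=sub[...,2]
m=((z>12)&(z<24)).astype(np.uint8); m=cv2.morphologyEx(m,cv2.MORPH_OPEN,np.ones((3,3)))
pts=sub[m>0][:,:2]; print('board',len(pts),cv2.minAreaRect(pts.astype(np.float32)), np.median(sub[m>0][:,2]))
for nm,W,(u0,u1,v0,v1) in [('T',T,(240,400,135,240)),('S',S,(200,420,180,300))]:
    w=W[v0:v1,u0:u1].reshape(-1,3); vv,uu=np.mgrid[v0:v1,u0:u1]; 
    n,l,st,c=cv2.connectedComponentsWithStats((np.nan_to_num(W[v0:v1,u0:u1,2])>34).astype(np.uint8))
    for i in range(1,n):
        if st[i,4]<8: continue
        q=w[l.ravel()==i]; top=np.percentile(q[:,2],92); h=q[q[:,2]>top-4]
        print(nm,'px',c[i]+[u0,v0],'n',st[i,4],'mid',(q.min(0)+q.max(0))/2,'topmean',h.mean(0),'max',q.max(0)[2])
for nm,W in (('top',cv2.imread('pics/top0.png')),):
    hsv=cv2.cvtColor(W,cv2.COLOR_BGR2HSV); mm=((hsv[...,1]>90)&(hsv[...,0]<25)).astype(np.uint8)
    r=mm[200:260,165:225]; ys,xs=np.nonzero(cv2.morphologyEx(r,cv2.MORPH_OPEN,np.ones((3,3))))
    rect=cv2.minAreaRect(np.stack([xs+165,ys+200],1).astype(np.float32)); print(rect); c=rect[0]
    print('mat',atz('top',*c,4), [atz('top',*k,4)[:2] for k in cv2.boxPoints(rect)])
    print('matdepth',T[int(c[1]),int(c[0])])
W=cv2.imread('pics/scene0.png');hsv=cv2.cvtColor(W,cv2.COLOR_BGR2HSV); mm=((hsv[...,1]>70)&(hsv[...,0]<25)).astype(np.uint8)
r=mm[230:280,440:515]; ys,xs=np.nonzero(cv2.morphologyEx(r,cv2.MORPH_OPEN,np.ones((3,3))))
q=np.array([atz('scene',x+440,y+230,4)[:2] for x,y in zip(xs,ys)],np.float32); print('mat scene',cv2.minAreaRect(q))
E
```

```text
table z nan nan 0.674245901715149
board 8442 ((581.8403930664062, -31.822250366210938), (400.3241882324219, 251.3706512451172), 81.1078109741211) 18.069423307188572
T px [279.5 147.7] n 14 mid [699.9 101.5  39.9] topmean [700.4 101.4  41. ] max 45.4068793347526
T px [269.4 175.3] n 250 mid [619.9 125.8  62.3] topmean [566.8 165.5  86.5] max 90.68962162731191
T px [380.1 163.9] n 180 mid [ 644.9 -199.3   47.9] topmean [ 644.6 -199.6   58.9] max 61.725007987001845
T px [324.  192.3] n 427 mid [567.5 -29.1  43.7] topmean [528.5 -26.   43.6] max 53.218227453884765
T px [299.6 190.4] n 210 mid [567.5  41.   66.1] topmean [567.7  40.5  95. ] max 98.08129692901161
T px [372.8 199.5] n 318 mid [ 538.9 -177.6   52. ] topmean [ 539.1 -176.4   64.7] max 69.8477099186764
T px [322.9 237.3] n 58 mid [427.2 -26.4  59.8] topmean [426.2 -24.9  60.4] max 63.35370222238794
S px [332.6 188.3] n 238 mid [410.6 -27.6  48.3] topmean [413.  -27.2  60.3] max 62.65938080278727
S px [260.1 200.9] n 367 mid [ 540.8 -174.6   50.9] topmean [ 541.7 -177.1   64.3] max 67.4769858101966
S px [317.  224.7] n 957 mid 
[... 327 characters left out ...]
an [702.2 101.   41.4] max 43.71076374556253
S px [309.2 289.8] n 419 mid [784.2  87.5  75. ] topmean [783.6  86.9  98. ] max 100.82260231791105
S px [417.2 285.8] n 62 mid [654.5 255.1  49. ] topmean [655.  256.1  56.3] max 64.01045445054865
S px [216.  298.7] n 16 mid [863.7 -56.5  67.3] topmean [863.4 -57.   67.1] max 68.6136817388354
((194.64410400390625, 227.62644958496094), (35.587181091308594, 34.89691162109375), 4.398705005645752)
mat [462.4 354.6   4. ] [array([414.9, 408.5]), array([519.3, 406.2]), array([510.6, 299.9]), array([406.2, 303.8])]
matdepth [464.9 358.2  -1.6]
mat scene ((464.3399658203125, 354.0705871582031), (108.61988067626953, 109.84310913085938), 85.73507690429688)
```

```bash
cat >> cloud.py <<'E'
O=np.array([582.3,-31.9]); th=np.radians(-8.9); c,s=np.cos(th),np.sin(th)
def b(p): d=np.array(p[:2])-O; return np.array([c*d[0]+s*d[1],-s*d[0]+c*d[1]])
def ray2(pt,ps):
    A=[];B=[]
    for n,q in (('top',pt),('scene',ps)):
        K,E=P(n); r=E[:3,:3]@np.linalg.inv(K)@[*q,1]; r/=np.linalg.norm(r); M=np.eye(3)-np.outer(r,r); A.append(M);B.append(M@E[:3,3])
    return np.linalg.lstsq(np.vstack(A),np.hstack(B),rcond=None)[0]
E
python3 - <<'E'
from cloud import *
np.set_printoptions(precision=1,suppress=True)
T=cloud('top',np.load('top0.npy'));S=cloud('scene',np.load('scene0.npy'))
t=lambda x,y:((x+.5)/5-.5+240,(y+.5)/5-.5+134)
g=lambda x,y:((x+.5)/3.6-.5+200,(y+.5)/3.6-.5+180)
for nm,a,q,z in(('tip',(335,90),(330,331),21),('pointer',(448,114),(272,263),24)):
    print(nm,b(atz('top',*t(*a),z)),b(atz('scene',*g(*q),z)),ray2(t(*a),g(*q)))
# clips by brass colour, board y extent
for n,f in(('top','top0'),('scene','scene0')):
    h=cv2.cvtColor(cv2.imread(f'pics/{f}.png'),cv2.COLOR_BGR2HSV)
    m=((h[...,1]>150)&(h[...,0]<30)).astype(np.uint8)
    for v,u in np.argwhere(m): 
        if not(60<b(atz(n,u,v,31))[0]<140 and abs(b(atz(n,u,v,31))[1])<110): m[v,u]=0
    k,l,st,ce=cv2.connectedComponentsWithStats(m)
    for i in range(1,k):
        if st[i,4]>6:
            q=np.array([b(atz(n,u,v,31)) for v,u in np.argwhere(l==i)]); print(n,ce[i],st[i,4],'x',q[:,0].min(),q[:,0].max(),'y',q[:,1].min(),q[:,1].max(),q.mean(0))
for nm,W in(('T',T),('S',S)):
    w=W.reshape(-1,3); w=w[~np.isnan(w[:,0])]; B=np.c_[np.array([b(p) for p in w[(abs(w[:,0]-582)<180)&(abs(w[:,1]+32)<230)]]),w[(abs(w[:,0]-582)<180)&(abs(w[:,1]+32)<230)][:,2]]
    q=B[(abs(B[:,0]-0)<75)&(abs(B[:,1])<25)&(B[:,2]>35)&(B[:,2]<43)]; print(nm,'guide y',q[:,1].min(),q[:,1].max(),q[:,1].mean(), np.polyfit(q[:,0],q[:,1],1))
    q=B[(np.hypot(B[:,0]+20,B[:,1]+150)<40)&(B[:,2]>59)]; r=cv2.minAreaRect(q[:,:2].astype(np.float32)); ev,V=np.linalg.eigh(np.cov(q[:,:2].T)); print('bar',r,'mean',q.mean(0),'ang',np.degrees(np.arctan2(V[1,1],V[0,1])),len(q))
    q=B[(np.hypot(B[:,0]-97,B[:,1]-150)<45)&(B[:,2]>32)]; print('stud',q.mean(0))
    q=w[(np.hypot(w[:,0]-568,w[:,1]-41)<30)&(w[:,2]>85)]; print('weight',(q.min(0)+q.max(0))/2,q.mean(0))
E
```

```text
tip [101.7  68.1] [118.4  57.8] [699.4  11.7  13.8]
pointer [96.3 -2.6] [94.4 -5.5] [676.7 -49.8  26.3]Traceback (most recent call last):
  File "<stdin>", line 13, in <module>
  File "h.py", line 10, in atz
    K,E=P(n); r=E[:3,:3]@np.linalg.inv(K)@[u,v,1]; o=E[:3,3]; return o+r*(z-o[2])/r[2]
        ~^^^
  File "h.py", line 6, in P
    c=camera_params(n); return np.array(c['camera_matrix'],float),np.array(c['extrinsics'],float)
ValueError: time passes only in moves, steps and waits
```

```bash
sed -i 's/^import numpy as np, cv2/import numpy as np, cv2, functools/; s/^def P(n)/@functools.cache\ndef P(n)/' h.py
cat > meas.py <<'E'
from cloud import *
import sys
np.set_printoptions(precision=1,suppress=True)
ft,fs=sys.argv[1:3]
for n,f in(('top',ft),('scene',fs)):
    h=cv2.cvtColor(cv2.imread(f'pics/{f}.png'),cv2.COLOR_BGR2HSV)
    W=cloud(n,np.load(f'{f}.npy'))
    m=((h[...,1]>150)&(h[...,0]<30)).astype(np.uint8)
    for v,u in np.argwhere(m): 
        q=b(atz(n,u,v,31))
        if not(60<q[0]<140 and abs(q[1])<110): m[v,u]=0
    k,l,st,ce=cv2.connectedComponentsWithStats(m)
    for i in range(1,k):
        if 12<st[i,4]<200:
            q=np.array([b(atz(n,u,v,31)) for v,u in np.argwhere(l==i)]); print(n,ce[i],st[i,4],'clip x',q[:,0].min(),q[:,0].max(),'y',q[:,1].min(),q[:,1].max(),q.mean(0))
    w=W.reshape(-1,3); w=w[(abs(w[:,0]-582)<180)&(abs(w[:,1]+32)<230)]; B=np.c_[np.array([b(p) for p in w]),w[:,2]]
    q=B[(abs(B[:,0]-0)<60)&(abs(B[:,1])<110)&(B[:,2]>36)&(B[:,2]<42)]; 
    my=np.median(q[:,1]); q=q[abs(q[:,1]-my)<14]; print(n,'guide y',q[:,1].mean(),(q[:,1].min()+q[:,1].max())/2, np.polyfit(q[:,0],q[:,1],1))
    q=B[(np.hypot(B[:,0]+20,B[:,1]+150)<40)&(B[:,2]>59)]; ev,V=np.linalg.eigh(np.cov(q[:,:2].T)); print('bar mean',q.mean(0),'ang',np.degrees(np.arctan2(V[1,1],V[0,1])),cv2.minAreaRect(q[:,:2].astype(np.float32)))
    q=B[(np.hypot(B[:,0]-97,B[:,1]-150)<40)&(B[:,2]>32)]; print('stud',q.mean(0) if len(q) else '')
    q=w[(np.hypot(w[:,0]-568,w[:,1]-41)<30)&(w[:,2]>85)]; print('weight',(q.min(0)+q.max(0))/2 if len(q) else '')
E
python3 meas.py top0 scene0
python3 - <<'E'
from h import *
a=cv2.imread('pics/top0.png')[134:174,284:364]; a=cv2.resize(a,None,fx=10,fy=10,interpolation=cv2.INTER_CUBIC)[:300]
b=cv2.imread('pics/scene0.png')[235:285,235:315]; b=cv2.resize(b,None,fx=10,fy=10,interpolation=cv2.INTER_CUBIC)[100:400]
b=cv2.imread('pics/scene0.png')[245:275,250:330]; b=cv2.resize(b,None,fx=10,fy=10,interpolation=cv2.INTER_CUBIC)
cv2.imwrite('pics/c3.png',np.vstack([a,b]))
E
```

```text
top [306.4 146.7] 27 clip x 103.28052709836096 121.65848099378215 y 62.61803723285328 78.65215937773513 [113.8  70.7]
top [351.6 153.5] 40 clip x 102.12727747550844 129.1791343371699 y -77.6650573733064 -60.35199238088539 [113.8 -69. ]
top guide y -3.1083184157090282 -2.94717487731268 [ 0.  -3.1]
bar mean [ -20.7 -149.2   64.1] ang 174.67809184657526 ((-20.55439567565918, -149.7592315673828), (16.3519229888916, 60.58511734008789), 85.0830078125)
stud [ 79.6 138.5  37.5]
weight [566.6  41.5  93.2]
scene guide y -3.1146249231403553 -4.153209047098015 [ 0.  -3.1]
bar mean [ -17.4 -149.2   63.7] ang 174.48625655558791 ((-18.68697738647461, -151.01649475097656), (17.080522537231445, 63.14491271972656), 84.01473236083984)
stud [ 82.2 138.7  36.9]
weight [568.4  39.4  91.9]
```

View pics/c3.png

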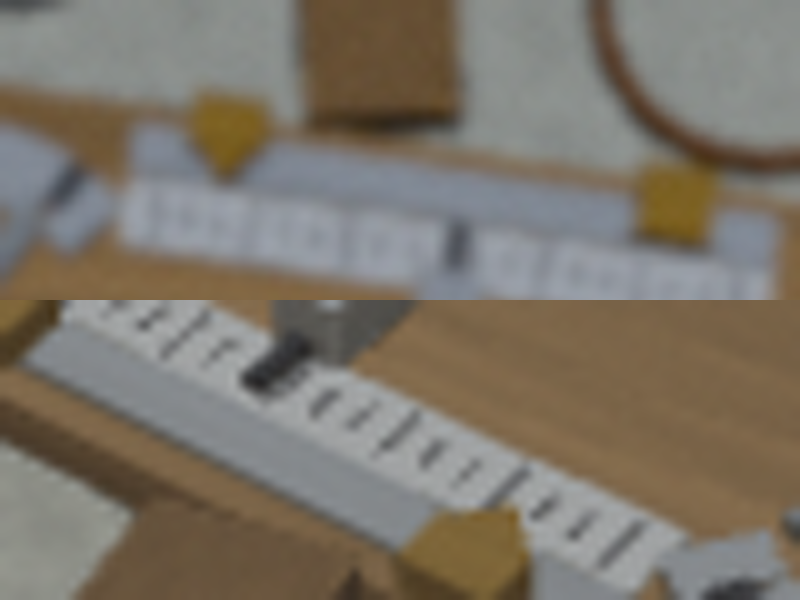

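```bash
cat > go.py <<'E'
# usage: go.py x y z yaw_closing_deg  -> remaining move in the tool's axes
import sys; from h import *; from scipy.spatial.transform import Rotation as R
o=get_obs(); r=R.from_rotvec(o['orientation']); x,y,z=map(float,sys.argv[1:4]); M=r.as_matrix()
np.set_printoptions(precision=2,suppress=True)
print('t',o['t'],'pos',o['ee_pos'],'F',o['ft_force'],'w',round(o['width'],1),'g',round(o['grasp_force'],1),'q',o['qpos'])
print('tilt',M[:,2],'closing yaw',np.degrees(np.arctan2(M[1,1],M[0,1])))
print('tool delta mm',r.inv().apply(np.array([x,y,z])-o['ee_pos']))
if len(sys.argv)>4:
    a=np.radians(float(sys.argv[4])); Y=np.array([np.cos(a),np.sin(a),0]); Z=np.array([0,0,-1.]); D=np.stack([np.cross(Y,Z),Y,Z],1)
    print('twist deg',np.degrees((r.inv()*R.from_matrix(D)).as_rotvec()))
E
python3 - <<'E'
from cloud import *
for nm,t,g,z in(('tip',(306.35,151.35),(300.85,265.25),21),('ptr',(329.35,155.75),(275.35,253.05),24)):
    for zz in (z,z+5,z+10): print(nm,zz,b(atz('top',*t,zz)),b(atz('scene',*g,zz)))
    p=ray2(t,g);print(p,b(p))
E
python3 go.py 568 40.5 200 76
```

```text
tip 21 [102.33756798  69.00696898] [92.0675198 63.1974827]
tip 26 [100.7778589  68.7555048] [96.20194881 66.4214957 ]
tip 31 [99.21814982 68.50404061] [100.33637783  69.6455087 ]
[691.20342418  20.60918105  29.85184638] [99.46849665 68.72545428]
ptr 24 [98.46480687 -2.79472206] [95.09041549 -4.4558139 ]
ptr 29 [96.9175934 -2.7413378] [99.21985842 -0.59191561]
ptr 34 [95.37037993 -2.68795354] [103.34930135   3.27198267]
[678.19368384 -49.5110736   26.7538401 ] [97.46372701 -2.56328504]
t 0.1 pos [150.1  606.17 221.98] F [-0.25 -0.46  0.35] w 88.1 g 0.0 q [ 1.31  0.42  1.63 -0.    1.09 -0.02]
tilt [-0. -0. -1.] closing yaw 76.09111152578608
tool delta mm [-541.63 -448.6    22.61]
twist deg [-0.08 -0.    0.09]
```

The pointed tip is at board y ≈ 69 and the pointer at ≈ -2.8, so the knob needs about +137°. The stud is confirmed at notch 0. I'll go to the weight now.

```bash
python3 -m creep '{"delta_pos":[[0,-0.033,0],[0,-0.033,0],[0,-0.033,0],[0,-0.033,0],[0,-0.033,0],[0,-0.033,0]],"twist":[[0,0,0],[0,0,0],[0,0,0],[0,0,0],[0,0,0],[0,0,0]]}' 1
python3 -m creep '{"delta_pos":[[-0.027,-0.0125,0],[-0.027,-0.0125,0],[-0.027,-0.0125,0],[-0.027,-0.0125,0],[-0.027,-0.0125,0],[-0.027,-0.0125,0],[-0.027,-0.0125,0],[-0.027,-0.0125,0],[-0.027,-0.0125,0],[-0.027,-0.0125,0],[-0.027,-0.0125,0],[-0.027,-0.0125,0],[-0.027,-0.0125,0],[-0.027,-0.0125,0],[-0.027,-0.0125,0],[-0.027,-0.0125,0],[-0.027,-0.0125,0],[-0.027,-0.0125,0],[-0.027,-0.0125,0],[-0.027,-0.0125,0]],"twist":[[0,0,0],[0,0,0],[0,0,0],[0,0,0],[0,0,0],[0,0,0],[0,0,0],[0,0,0],[0,0,0],[0,0,0],[0,0,0],[0,0,0],[0,0,0],[0,0,0],[0,0,0],[0,0,0],[0,0,0],[0,0,0],[0,0,0],[0,0,0]]}' -
python3 go.py 568 40.5 62 76
```

```text
t: 0.6
ee_pos: [102.1, 412.6, 222.3]
orientation: [-0.38, -3.118, 0.001]
ft_force: [0.2, -0.1, 0.3]
width: 87.7
grasp_force: 0.0
t: 2.27
ee_pos: [567.4, 40.8, 222.3]
orientation: [-0.381, -3.118, 0.0]
ft_force: [0.9, -0.6, 0.9]
width: 87.6
grasp_force: 0.0
t 2.2667 pos [567.41  40.78 222.31] F [ 0.85 -0.64  0.92] w 87.6 g 0.0 q [ 0.05  0.34  1.76  0.    1.04 -1.28]
tilt [-0. -0. -1.] closing yaw 76.075889871211
tool delta mm [ -0.75  -0.09 160.31]
twist deg [-0.01 -0.04  0.08]
```

```bash
python3 -m creep '{"delta_pos":[[-0.001,0,0.02],[0,0,0.025],[0,0,0.025],[0,0,0.025],[0,0,0.025],[0,0,0.02],[0,0,0.01],[0,0,0.01],[0,0,0]],"twist":[[0,0,0],[0,0,0],[0,0,0],[0,0,0],[0,0,0],[0,0,0],[0,0,0],[0,0,0],[0,0,0]]}' 1
python3 -m creep '{"delta_pos":[[0,0,0],[0,0,0],[0,0,0],[0,0,0],[0,0,0],[0,0,0],[0,0,0],[0,0,0],[0,0,0],[0,0,0]],"twist":[[0,0,0],[0,0,0],[0,0,0],[0,0,0],[0,0,0],[0,0,0],[0,0,0],[0,0,0],[0,0,0],[0,0,0]]}' 0.15
python3 -m creep '{"delta_pos":[[0,0,-0.005],[0,0,-0.01],[0,0,-0.02],[0,0,-0.02],[0,0,-0.02],[0,0,-0.02],[0,0,-0.02],[0,0,0]],"twist":[[0,0,0],[0,0,0],[0,0,0],[0,0,0],[0,0,0],[0,0,0],[0,0,0],[0,0,0]]}' -
python3 go.py 463.5 354.5 174 76
```

```text
t: 3.02
ee_pos: [566.7, 41.7, 61.2]
orientation: [-0.38, -3.116, 0.001]
ft_force: [0.2, -0.2, 0.0]
width: 88.2
grasp_force: 0.0
t: 3.85
ee_pos: [567.6, 41.6, 62.7]
orientation: [-0.38, -3.118, 0.001]
ft_force: [1.2, 2.4, -5.7]
width: 25.5
grasp_force: 30.0
t: 4.52
ee_pos: [569.8, 41.9, 181.9]
orientation: [0.38, 3.112, 0.002]
ft_force: [0.6, -0.5, -5.1]
width: 24.9
grasp_force: 30.0
t 4.5167 pos [569.8   41.91 181.85] F [ 0.58 -0.47 -5.1 ] w 24.9 g 30.0 q [ 0.05  0.39  1.79  0.    0.96 -1.28]
tilt [ 0.01  0.   -1.  ] closing yaw 76.09096358711135
tool delta mm [178.37 277.85   7.3 ]
twist deg [0.11 0.35 0.09]
```

```bash
python3 -m creep '{"delta_pos":[[0.005,0.008,0],[0.01,0.016,0],[0.0125,0.0195,0],[0.0125,0.0195,0],[0.0125,0.0195,0],[0.0125,0.0195,0],[0.0125,0.0195,0],[0.0125,0.0195,0],[0.0125,0.0195,0],[0.0125,0.0195,0],[0.0125,0.0195,0],[0.0125,0.0195,0],[0.0125,0.0195,0],[0.0125,0.0195,0],[0.01,0.0155,0],[0.003,0.004,0],[0,0,0],[0,0,0]],"twist":[[0,0,0],[0,0,0],[0,0,0],[0,0,0],[0,0,0],[0,0,0],[0,0,0],[0,0,0],[0,0,0],[0,0,0],[0,0,0],[0,0,0],[0,0,0],[0,0,0],[0,0,0],[0,0,0],[0,0,0],[0,0,0]]}' -
python3 go.py 463.5 354.5 47.5 76
```

```text
t: 6.02
ee_pos: [460.5, 353.3, 176.4]
orientation: [-0.379, -3.117, 0.003]
ft_force: [0.5, -0.1, -6.1]
width: 25.6
grasp_force: 30.0
t 6.0167 pos [460.53 353.33 176.37] F [ 0.48 -0.14 -6.09] w 25.6 g 30.0 q [ 0.63  0.42  1.76 -0.    0.96 -0.69]
tilt [-0. -0. -1.] closing yaw 76.14594564913746
tool delta mm [ -2.8    2.13 128.86]
twist deg [-0.13 -0.08  0.15]
```

```bash
python3 -m creep '{"delta_pos":[[-0.003,0.001,0.01],[0,0,0.02],[0,0,0.02],[0,0,0.02],[0,0,0.02],[0,0,0.015],[0,0,0.01],[0,0,0.005],[0,0,0.003],[0,0,0],[0,0,0]],"twist":[[0,0,0],[0,0,0],[0,0,0],[0,0,0],[0,0,0],[0,0,0],[0,0,0],[0,0,0],[0,0,0],[0,0,0],[0,0,0]]}' -
python3 -m creep '{"delta_pos":[[0,0,0.001],[0,0,0.001],[0,0,0]],"twist":[[0,0,0],[0,0,0],[0,0,0]]}' -
python3 -m creep '{"delta_pos":[[0,0,0.001],[0,0,0.001],[0,0,0]],"twist":[[0,0,0],[0,0,0],[0,0,0]]}' -
```

```text
t: 6.93
ee_pos: [465.3, 354.3, 55.3]
orientation: [0.381, 3.118, 0.001]
ft_force: [-0.1, -0.1, -5.4]
width: 25.6
grasp_force: 30.0
t: 7.18
ee_pos: [464.9, 354.3, 53.1]
orientation: [0.38, 3.118, 0.001]
ft_force: [0.4, 0.3, -5.1]
width: 25.5
grasp_force: 30.0
t: 7.43
ee_pos: [464.7, 354.1, 50.6]
orientation: [-0.38, -3.118, 0.0]
ft_force: [0.1, -0.3, -5.1]
width: 25.1
grasp_force: 30.0
```

```bash
python3 -m creep '{"delta_pos":[[0,0,0.001],[0,0,0],[0,0,0.001],[0,0,0]],"twist":[[0,0,0],[0,0,0],[0,0,0],[0,0,0]]}' -
python3 -m creep '{"delta_pos":[[0,0,0.0005],[0,0,0],[0,0,0]],"twist":[[0,0,0],[0,0,0],[0,0,0]]}' -
```

```text
t: 7.77
ee_pos: [464.8, 354.2, 48.7]
orientation: [0.38, 3.118, 0.0]
ft_force: [-0.4, 0.2, -5.2]
width: 25.3
grasp_force: 30.0
t: 8.02
ee_pos: [464.9, 354.2, 48.6]
orientation: [0.38, 3.118, 0.0]
ft_force: [-1.6, -1.0, 2.0]
width: 25.5
grasp_force: 30.0
```

Contact: the weight's load has come off the wrist. I'll release, rise straight up and check.

```bash
python3 -m creep '{"delta_pos":[[0,0,0],[0,0,0],[0,0,0],[0,0,0],[0,0,0],[0,0,0],[0,0,0],[0,0,0]],"twist":[[0,0,0],[0,0,0],[0,0,0],[0,0,0],[0,0,0],[0,0,0],[0,0,0],[0,0,0]]}' 0.8
python3 -m creep '{"delta_pos":[[0,0,-0.005],[0,0,-0.01],[0,0,-0.02],[0,0,-0.02],[0,0,-0.02],[0,0,-0.025],[0,0,-0.025],[0,0,-0.025]],"twist":[[0,0,0],[0,0,0],[0,0,0],[0,0,0],[0,0,0],[0,0,0],[0,0,0],[0,0,0]]}' -
python3 - <<'E'
from cloud import *
im,d=snap('scene','scene1'); snap('top','top1'); S=cloud('scene',d).reshape(-1,3)
q=S[(np.hypot(S[:,0]-464,S[:,1]-354)<35)&(S[:,2]>40)&(S[:,2]<100)]
h=q[q[:,2]>55]; print('handle',h.mean(0),h.max(0),(h.min(0)+h.max(0))/2,len(h)); k=q[q[:,2]<45];print(k.mean(0))
a=cv2.resize(im[160:300,400:540,::-1],None,fx=4,fy=4); cv2.imwrite('pics/c4.png',a)
E
python3 go.py 540 -177.3 200 -104.3
```

```text
t: 8.68
ee_pos: [464.7, 354.2, 48.2]
orientation: [0.38, 3.118, 0.0]
ft_force: [0.4, -0.0, -0.0]
width: 70.1
grasp_force: 0.0
t: 9.35
ee_pos: [464.6, 354.0, 200.4]
orientation: [0.38, 3.118, 0.001]
ft_force: [0.9, -0.0, -0.5]
width: 70.5
grasp_force: 0.0
handle [472.16710506 351.76981493  72.1667025 ] [479.76939019 364.95927404  82.67920608] [466.82218088 352.15951687  68.86826648] 184
[473.60651929 351.60893854  42.22288305]
t 9.45 pos [466.96 355.76 203.48] F [-0.62 -0.39  0.26] w 70.3 g 0.0 q [ 0.63  0.39  1.74 -0.    1.01 -0.7 ]
tilt [ 0.01  0.01 -1.  ] closing yaw 76.09219530578515
tool delta mm [-199.02 -499.89    1.31]
twist deg [  -0.49    0.59 -179.61]
```

View pics/c4.png

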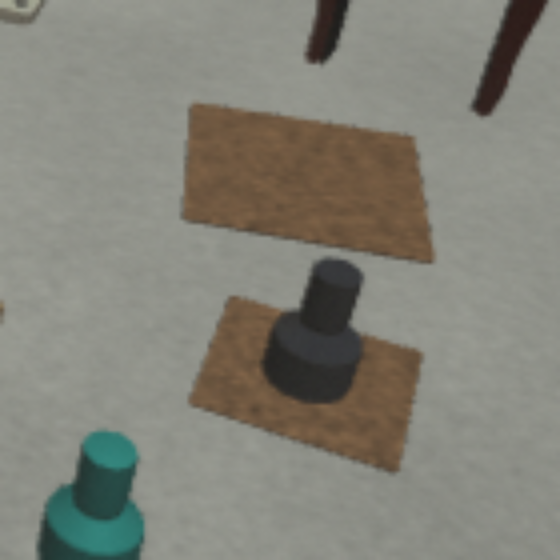

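The weight stands upright in the middle of the small mat: base at about (313,350) in the crop, mat centre at about (310,380). Next, the knob.

```bash
python3 -m creep '{"delta_pos":[[-0.005,-0.013,0],[-0.01,-0.026,0],[-0.0115,-0.0288,0],[-0.0115,-0.0288,0],[-0.0115,-0.0288,0],[-0.0115,-0.0288,0],[-0.0115,-0.0288,0],[-0.0115,-0.0288,0],[-0.0115,-0.0288,0],[-0.0115,-0.0288,0],[-0.0115,-0.0288,0],[-0.0115,-0.0288,0],[-0.0115,-0.0288,0],[-0.0115,-0.0288,0],[-0.0115,-0.0288,0],[-0.0115,-0.0288,0],[-0.0115,-0.0288,0],[-0.0115,-0.0288,0]],"twist":[[0,0,0],[0,0,0],[0,0,0],[0,0,0],[0,0,0],[0,0,0],[0,0,0],[0,0,0],[0,0,0],[0,0,0],[0,0,0],[0,0,0],[0,0,0],[0,0,0],[0,0,0],[0,0,0],[0,0,0],[0,0,0]]}' 0.5
python3 -m creep '{"delta_pos":[[0,0,0],[0,0,0],[0,0,0],[0,0,0],[0,0,0],[0,0,0],[0,0,0],[0,0,0],[0,0,0],[0,0,0],[0,0,0],[0,0,0],[0,0,0],[0,0,0],[0,0,0],[0,0,0],[0,0,0],[0,0,0],[0,0,0],[0,0,0]],"twist":[[0,0,7],[0,0,7],[0,0,7],[0,0,7],[0,0,7],[0,0,7],[0,0,7],[0,0,7],[0,0,7],[0,0,7],[0,0,7],[0,0,7],[0,0,7],[0,0,7],[0,0,7],[0,0,7],[0,0,7],[0,0,7],[0,0,7],[0,0,7]]}' -
python3 -m creep '{"delta_pos":[[0,0,0],[0,0,0],[0,0,0],[0,0,0],[0,0,0],[0,0,0],[0,0,0],[0,0,0]],"twist":[[0,0,7],[0,0,7],[0,0,7],[0,0,7],[0,0,7],[0,0,5],[0,0,0],[0,0,0]]}' -
python3 go.py 540 -177.3 44 -104.3
```

```text
t: 10.95
ee_pos: [535.9, -180.7, 196.8]
orientation: [-0.381, -3.116, -0.001]
ft_force: [-0.2, -0.2, -0.8]
width: 43.8
grasp_force: 0.0
t: 12.62
ee_pos: [535.9, -179.1, 196.7]
orientation: [-3.061, -0.699, 0.004]
ft_force: [-0.5, -0.4, 0.0]
width: 44.0
grasp_force: 0.0
t: 13.28
ee_pos: [536.5, -179.0, 197.2]
orientation: [-3.119, 0.376, 0.003]
ft_force: [0.7, -0.5, -0.4]
width: 44.0
grasp_force: 0.0
t 13.2833 pos [ 536.48 -179.04  197.17] F [ 0.69 -0.47 -0.45] w 44.0 g 0.0 q [-0.34  0.37  1.78 -0.    0.99  1.47]
tilt [-0.  0. -1.] closing yaw -103.76656547675054
tool delta mm [  3.34  -2.51 153.16]
twist deg [-0.01  0.13  0.53]
```

```bash
python3 -m creep '{"delta_pos":[[0.003,-0.002,0.01],[0,0,0.02],[0,0,0.025],[0,0,0.025],[0,0,0.025],[0,0,0.02],[0,0,0.015],[0,0,0.01],[0,0,0.003],[0,0,0]],"twist":[[0,0,0.5],[0,0,0],[0,0,0],[0,0,0],[0,0,0],[0,0,0],[0,0,0],[0,0,0],[0,0,0],[0,0,0]]}' 0.5
python3 -m creep '{"delta_pos":[[0,0,0],[0,0,0],[0,0,0],[0,0,0],[0,0,0],[0,0,0]],"twist":[[0,0,0],[0,0,0],[0,0,0],[0,0,0],[0,0,0],[0,0,0]]}' 0.05
python3 go.py 539.3 -177 44 -104.3
```

```text
t: 14.12
ee_pos: [540.6, -177.4, 44.2]
orientation: [-3.117, 0.393, 0.003]
ft_force: [0.3, 0.2, 0.4]
width: 43.7
grasp_force: 0.0
t: 14.62
ee_pos: [541.5, -178.2, 45.9]
orientation: [3.116, -0.394, 0.002]
ft_force: [-1.4, -3.4, 5.2]
width: 15.9
grasp_force: 30.0
t 14.6167 pos [ 541.49 -178.22   45.93] F [-1.41 -3.38  5.21] w 15.9 g 30.0 q [-0.34  0.6   1.85 -0.    0.7   1.48]
tilt [ 0. -0. -1.] closing yaw -104.39924431808011
tool delta mm [-2.42 -0.64  1.92]
twist deg [ 0.04 -0.07 -0.1 ]
```

```bash
python3 -m creep '{"delta_pos":[[0,0,0],[0,0,0],[0,0,0],[0,0,0],[0,0,0],[0,0,0],[0,0,0],[0,0,0],[0,0,0],[0,0,0],[0,0,0],[0,0,0]],"twist":[[0,0,-3],[0,0,-5],[0,0,-5],[0,0,-5],[0,0,-5],[0,0,-5],[0,0,-5],[0,0,-5],[0,0,-5],[0,0,-4],[0,0,-3],[0,0,0]]}' -
python3 -m creep '{"delta_pos":[[0,0,0],[0,0,0],[0,0,0],[0,0,0],[0,0,0],[0,0,0],[0,0,0],[0,0,0],[0,0,0],[0,0,0],[0,0,0],[0,0,0],[0,0,0],[0,0,0],[0,0,0],[0,0,0],[0,0,0],[0,0,0]],"twist":[[0,0,-3],[0,0,-5],[0,0,-5],[0,0,-5],[0,0,-5],[0,0,-5],[0,0,-5],[0,0,-5],[0,0,-5],[0,0,-5],[0,0,-5],[0,0,-5],[0,0,-5],[0,0,-5],[0,0,-5],[0,0,-4],[0,0,0],[0,0,0]]}' -
cat > mk.py <<'E'
from cloud import *; import sys
np.set_printoptions(precision=2,suppress=True); k=sys.argv[1]
for n in('top','scene'):
    im,d=snap(n,n+k); w=cloud(n,d).reshape(-1,3); w=w[(abs(w[:,0]-582)<180)&(abs(w[:,1]+32)<230)]; B=np.c_[np.array([b(p) for p in w]),w[:,2]]
    q=B[(abs(B[:,0])<60)&(abs(B[:,1]-62)<28)&(B[:,2]>36)&(B[:,2]<42)]; my=np.median(q[:,1]); q=q[abs(q[:,1]-my)<13]; print(n,'guide y',q[:,1].mean(),(q[:,1].min()+q[:,1].max())/2,len(q))
E
python3 mk.py 2; python3 go.py 539.3 -177 44 33
```

```text
t: 15.62
ee_pos: [541.1, -176.4, 45.9]
orientation: [-2.989, -0.963, -0.0]
ft_force: [-1.7, 6.3, 8.8]
width: 15.9
grasp_force: 30.0
t: 17.12
ee_pos: [538.3, -175.5, 45.8]
orientation: [-1.74, -2.608, 0.001]
ft_force: [-10.2, 8.7, 17.3]
width: 15.7
grasp_force: 30.0
top guide y 63.888395518146204 63.58680848925917 179
scene guide y 63.25629616424937 62.58483790119973 307
t 17.2167 pos [ 538.3  -175.56   45.82] F [-10.37   8.97  17.35] w 16.0 g 30.0 q [-0.34  0.6   1.85  0.    0.7  -0.73]
tilt [-0.01  0.   -1.  ] closing yaw 22.574763292231683
tool delta mm [-1.72  0.38  1.8 ]
twist deg [ -0.2   -0.32 -10.43]
```

```bash
python3 -m creep '{"delta_pos":[[0,0,-0.001],[0,0,0],[0,0,0],[0,0,0],[0,0,0]],"twist":[[0,0,-3],[0,0,-4],[0,0,-3],[0,0,0],[0,0,0]]}' -
python3 mk.py 3
python3 - <<'E'
from h import *
a=cv2.imread('pics/top3.png')[140:165,286:326]; a=cv2.resize(a,None,fx=14,fy=14,interpolation=cv2.INTER_CUBIC)[:300]
b=cv2.imread('pics/scene3.png')[250:275,285:325]; b=cv2.resize(b,None,fx=14,fy=14,interpolation=cv2.INTER_CUBIC)[:300]
cv2.imwrite('pics/c5.png',np.vstack([a,b]))
E
python3 go.py 539.3 -177 44
```

```text
t: 17.63
ee_pos: [537.9, -175.7, 45.9]
orientation: [-1.505, -2.749, 0.0]
ft_force: [-8.7, 6.2, 8.3]
width: 16.0
grasp_force: 30.0
top guide y 69.04306079199085 68.69954000550376 172
scene guide y 68.37809532369288 67.56742448591514 305
t 17.7333 pos [ 537.93 -175.7    45.89] F [-8.37  6.64  8.53] w 15.7 g 30.0 q [-0.34  0.6   1.85  0.    0.7  -0.91]
tilt [-0.01  0.   -1.  ] closing yaw 32.585678764978354
tool delta mm [-1.85  0.46  1.88]
```

View pics/c5.png

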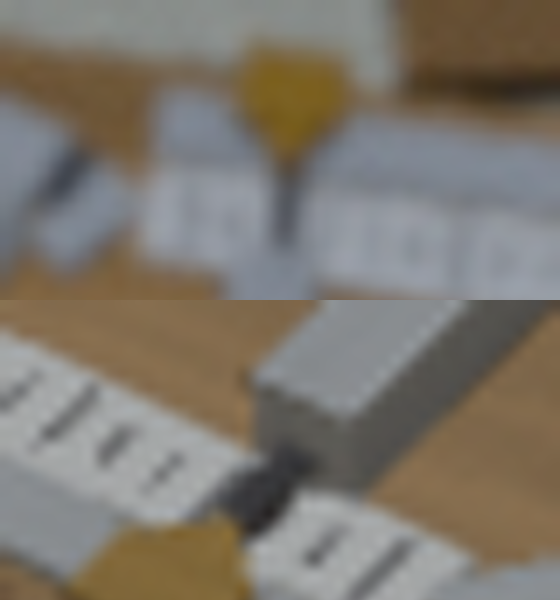

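```bash
cat > al.py <<'E'
from cloud import *; import sys
np.set_printoptions(precision=2,suppress=True)
k=sys.argv[1]
T=cloud('top',np.load(f'top{k}.npy')); 
im=cv2.imread(f'pics/top{k}.png').astype(np.float32)
def rect(x0,x1,y0,y1,z,st=.25):
    ys=np.arange(y0,y1,st); xs=np.arange(x0,x1,st); K,E=P('top'); Ei=np.linalg.inv(E)
    X,Y=np.meshgrid(xs,ys,indexing='ij'); W=np.stack([O[0]+c*X-s*Y,O[1]+s*X+c*Y,0*X+z],-1)
    C=W@Ei[:3,:3].T+Ei[:3,3]; q=C@K.T; q=(q[...,:2]/q[...,2:]).astype(np.float32)
    return xs,ys,cv2.remap(im,q[...,0],q[...,1],cv2.INTER_CUBIC)
def cen(ys,p):
    p=np.clip(p-.25*p.max(),0,None); return (p*ys).sum()/p.sum()
print('clip top z',T[145:149,304:308,2].mean())
for z in(26,31):
    xs,ys,I=rect(98,122,48,92,z); m=I[...,2]-I[...,0]
    print('clip z',z,[(x,round(cen(ys,m[abs(xs-x)<1].mean(0)),2)) for x in(100,102,104,106,108,110,112,114)])
y0=float(sys.argv[2]); xs,ys,I=rect(80,100,y0-5.5,y0+5.5,24); d=I.sum(2); 
print('ptr',[(x,round(cen(ys,(lambda p:p.max()-p)(d[abs(xs-x)<1].mean(0))),2)) for x in(82,84,86,88,90,92,94,96)])
xs,ys,I=rect(-60,60,y0-18,y0+18,39); m=-(I[...,2]-I[...,0]).mean(0); m-=m.min(); print('guide body',cen(ys,m))
E
python3 al.py 3 69; python3 al.py 0 -3 | grep -v clip
```

```text
clip top z 30.773294291108584
clip z 26 [(100, np.float64(69.86)), (102, np.float64(70.33)), (104, np.float64(70.51)), (106, np.float64(70.58)), (108, np.float64(70.81)), (110, np.float64(70.94)), (112, np.float64(71.13)), (114, np.float64(71.17))]
clip z 31 [(100, np.float64(70.02)), (102, np.float64(70.17)), (104, np.float64(70.34)), (106, np.float64(70.49)), (108, np.float64(70.63)), (110, np.float64(70.86)), (112, np.float64(70.9)), (114, np.float64(70.9))]
ptr [(82, np.float64(67.64)), (84, np.float64(67.84)), (86, np.float64(68.06)), (88, np.float64(68.19)), (90, np.float64(68.29)), (92, np.float64(68.45)), (94, np.float64(68.47)), (96, np.float64(68.47))]
guide body 67.90491635534542
ptr [(82, np.float64(-3.39)), (84, np.float64(-3.63)), (86, np.float64(-3.71)), (88, np.float64(-3.71)), (90, np.float64(-3.71)), (92, np.float64(-3.69)), (94, np.float64(-3.67)), (96, np.float64(-3.56))]
guide body -3.564983193963743
```

```bash
cat >> al.py <<'E'
print('--- ratio metric, half-height edges')
def edges(ys,p):
    lo,hi=np.percentile(p,8),np.percentile(p,92); h=(lo+hi)/2; i=np.nonzero(p>h)[0]; a,z=i[0],i[-1]
    f=lambda k,l:ys[k]+(h-p[k])*(ys[l]-ys[k])/(p[l]-p[k])
    return f(a,a-1) if a else np.nan, f(z,z+1) if z+1<len(p) else np.nan
rat=lambda I:(I[...,2]-I[...,0])/I[...,2].clip(20)
xs,ys,I=rect(98,122,54,86,30); m=rat(I)
for x in(102,104,106,108,110,112,114): e=edges(ys,m[abs(xs-x)<1].mean(0)); print('clip',x,np.array(e),np.mean(e))
xs,ys,I=rect(98,122,-86,-54,30); m=rat(I)
for x in(106,110,114): e=edges(ys,m[abs(xs-x)<1].mean(0)); print('stopclip',x,np.array(e),np.mean(e))
xs,ys,I=rect(-70,70,y0-20,y0+20,39); m=1-rat(I)
for x in(-60,-40,-20,0,20,40,60): e=edges(ys,m[abs(xs-x)<8].mean(0)); print('body',x,np.array(e),np.mean(e))
E
python3 al.py 3 69|sed -n '/---/,$p'; python3 al.py 0 -3|sed -n '/---/,$p'
```

```text
--- ratio metric, half-height edges
clip 102 [65.49 74.81] 70.14946449754196
clip 104 [64.77 76.07] 70.42077630350016
clip 106 [63.73 77.44] 70.58486113665279
clip 108 [62.32 79.21] 70.76510863481681
clip 110 [61.28 80.52] 70.90165340946339
clip 112 [60.04 81.41] 70.72320182414676
clip 114 [59.68 81.78] 70.72651672433338
stopclip 106 [-78.24 -57.3 ] -67.77024729438145
stopclip 110 [-78.49 -56.75] -67.62042710834535
stopclip 114 [-78.53 -56.45] -67.49401959889776
body -60 [  nan 79.54] nan
body -40 [  nan 78.69] nan
body -20 [57.02 78.75] 67.88378292781314
body 0 [56.85 78.8 ] 67.82401243722576
body 20 [56.81 78.7 ] 67.75789084120261
body 40 [57.   78.81] 67.9088496224984
body 60 [57.17 78.74] 67.95387462649565
--- ratio metric, half-height edges
clip 102 [65.37 74.69] 70.03126199047696
clip 104 [64.85 75.92] 70.38665653627592
clip 106 [63.88 77.3 ] 70.59023368313255
clip 108 [62.36 79.34] 70.85297315363482
clip 110 [61.13 80.61] 70.87058445245204
clip 112 [60.14 81.26] 70.70018914611487
clip 114 [59.6  81.65] 70.624440899504
stopclip 106 [-78.2  -57.16] -67.67765603333811
stopclip 110 [-78.57 -56.8 ] -67.68584210994838
stopclip 114 [-78.38 -56.64] -67.51475160013649
body -60 [-14.76   7.25] -3.754003982102115
body -40 [-14.48   7.25] -3.6130929894580515
body -20 [-14.37   7.03] -3.6660565181413944
body 0 [-14.46   7.34] -3.563114541630355
body 20 [-14.21   7.25] -3.4786169474052278
body 40 [-13.99   7.39] -3.299778013360488
body 60 [-13.99   7.17] -3.4065868760246634
```

Run:
```python
from cloud import *
np.set_printoptions(precision=2,suppress=True)
for n in('top','scene'):
  for k in '03':
    W=cloud(n,np.load(f'{n}{k}.npy')).reshape(-1,3); W=W[(abs(W[:,0]-582)<180)&(abs(W[:,1]+32)<230)]
    B=np.c_[np.array([b(p) for p in W]),W[:,2]]
    for nm,y0 in(('clip',70),('stop',-69)):
        q=B[(abs(B[:,1]-y0)<18)&(B[:,0]>108)&(B[:,0]<124)&(B[:,2]>28)&(B[:,2]<34)]
        print(n,k,nm,len(q),q.mean(0),(q[:,1].min()+q[:,1].max())/2,(q[:,1].max()-q[:,1].min()), 'x',q[:,0].min(),q[:,0].max())
    y0=-3 if k=='0' else 69
    q=B[(abs(B[:,0])<70)&(abs(B[:,1]-y0)<16)&(B[:,2]>36.5)&(B[:,2]<42)]; print('  guide',q.mean(0),q[:,1].min(),q[:,1].max(),np.polyfit(q[:,0],q[:,1],1))
    K,E=P(n)
# pixel footprints of tip in model: project candidates to both pictures
from h import *
for yt in(69,70,71):
    X,Y=99,yt; print(yt,w2px('top',[O[0]+c*X-s*Y,O[1]+s*X+c*Y,31]),w2px('scene',[O[0]+c*X-s*Y,O[1]+s*X+c*Y,31]))
```

```text
top 0 clip 33 [115.63  71.73  30.66] 70.85886222377415 22.519062120624 x 108.08608342969767 123.79881308766453
top 0 stop 29 [116.58 -68.46  30.79] -67.04189073735296 24.02242886762629 x 109.38140254301874 123.6184444592492
  guide [-3.05 -2.95 39.05] -12.973807291628606 7.079457537003247 [ 0.   -2.95]
top 3 clip 33 [117.1   71.4   31.08] 71.42398668196853 22.46707088261725 x 108.99335159687982 123.9329583465294
top 3 stop 32 [116.7  -66.67  30.49] -67.21280454794164 23.84051748418812 x 108.25302702347152 123.9805138760941
  guide [13.11 69.08 38.95] 58.72172731768513 78.6773526933224 [-0.03 69.44]
scene 0 clip 66 [116.14  70.52  31.27] 69.6915395910722 25.120549631359225 x 108.04564629078574 123.88267402074185
scene 0 stop 56 [116.08 -67.52  31.23] -68.17915903422667 26.664076809093544 x 108.15742612175679 123.77157768733088
  guide [ 3.8  -3.3  39.18] -14.678098664136547 6.371680569940518 [ 0.01 -3.32]
scene 3 clip 68 [116.53  70.61  31.28] 69.95647740815832 24.986839653074973 x 108.15132036819155 123.49049476815416
scene 3 stop 56 [116.14 -67.61  31.39] -68.3905505360786 25.85961966104447 x 108.15714026517509 123.79922981287585
  guide [ 4.24 68.2  39.21] 56.57524346110107 78.23983211034474 [ 0.   68.18]
69 [306.18 151.39] [300.98 264.76]
70 [305.85 151.34] [301.36 264.95]
71 [305.53 151.3 ] [301.75 265.13]
```

The depth images in both views and the colour edges agree: the pointer is still about 2.1 mm short (to the right). I'll turn 4° more.

```bash
python3 -m creep '{"delta_pos":[[0,0,0],[0,0,0],[0,0,0],[0,0,0]],"twist":[[0,0,-2],[0,0,-2],[0,0,0],[0,0,0]]}' -
python3 mk.py 4; python3 al.py 4 71 | grep -v "clip [z1]"
python3 - <<'E'
from cloud import *
# rectified board-frame views: each row of pixels = constant board x; 16 px/mm... both views, z=31 & z=24
def rect(n,f,z,x0=78,x1=128,y0=46,y1=96,st=.125):
    im=cv2.imread(f'pics/{f}.png'); ys=np.arange(y1,y0,-st); xs=np.arange(x1,x0,-st); K,E=P(n); Ei=np.linalg.inv(E)
    X,Y=np.meshgrid(xs,ys,indexing='ij'); W=np.stack([O[0]+c*X-s*Y,O[1]+s*X+c*Y,0*X+z],-1)
    q=(W@Ei[:3,:3].T+Ei[:3,3])@K.T; q=(q[...,:2]/q[...,2:]).astype(np.float32)
    return cv2.remap(im,q[...,0],q[...,1],cv2.INTER_CUBIC)
a=rect('top','top4',24); s2=rect('scene','scene4',24)
for m in(a,s2):
    for y in range(50,96,5): cv2.line(m,(int((96-y)*8),392),(int((96-y)*8),399),(0,0,255),1)
cv2.imwrite('pics/c6.png',np.hstack([a,s2]))
E
```

```text
t: 18.07
ee_pos: [537.8, -175.8, 45.9]
orientation: [-1.409, -2.8, 0.0]
ft_force: [-8.7, 6.1, 8.9]
width: 15.8
grasp_force: 30.0
top guide y 71.2177618706712 70.70851667229189 193
scene guide y 70.5545247712522 69.72601439462619 311
clip top z 30.023297608881975
ptr [(82, np.float64(70.8)), (84, np.float64(70.79)), (86, np.float64(70.67)), (88, np.float64(70.55)), (90, np.float64(70.49)), (92, np.float64(70.42)), (94, np.float64(70.35)), (96, np.float64(70.33))]
guide body 69.9884787411331
--- ratio metric, half-height edges
body -60 [  nan 81.45] nan
body -40 [  nan 80.86] nan
body -20 [59.15 80.72] 69.93449285150078
body 0 [58.93 80.82] 69.87684957091176
body 20 [59.13 80.85] 69.99077886877532
body 40 [59.14 81.05] 70.09173511505341
body 60 [59.27 80.79] 70.02892310356033
```

View pics/c6.png

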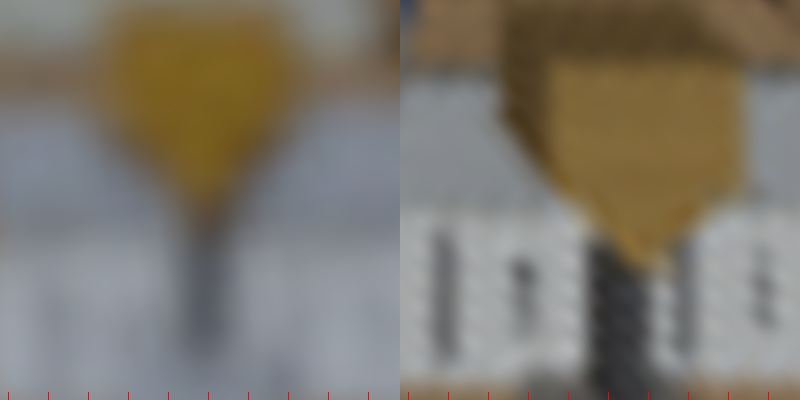

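The board-frame crop shows the clip centred at y ≈ 70.7 (pixel 204) and the pointer at about 70.3 (pixel 207). Remaining error is roughly 0.3 mm, so I'll trim 0.6°, release, rise and re-measure.

```bash
python3 -m creep '{"delta_pos":[[0,0,0],[0,0,0],[0,0,0]],"twist":[[0,0,-0.6],[0,0,0],[0,0,0]]}' -
python3 -m creep '{"delta_pos":[[0,0,0],[0,0,0],[0,0,0],[0,0,0],[0,0,0],[0,0,0]],"twist":[[0,0,0],[0,0,0],[0,0,0],[0,0,0],[0,0,0],[0,0,0]]}' 0.5
python3 -m creep '{"delta_pos":[[0,0,-0.01],[0,0,-0.02],[0,0,-0.025],[0,0,-0.025],[0,0,-0.025],[0,0,-0.025],[0,0,-0.01],[0,0,0]],"twist":[[0,0,0],[0,0,0],[0,0,0],[0,0,0],[0,0,0],[0,0,0],[0,0,0],[0,0,0]]}' -
python3 mk.py 5;python3 mk.py 6; python3 al.py 6 71 | grep -v "clip [z1]"; python3 meas.py top6 scene6 | grep -A1 bar
```

```text
t: 18.42
ee_pos: [537.8, -175.8, 45.9]
orientation: [-1.394, -2.807, 0.0]
ft_force: [-9.1, 4.9, 9.3]
width: 15.7
grasp_force: 30.0
t: 18.92
ee_pos: [541.4, -177.7, 46.2]
orientation: [1.397, 2.813, 0.0]
ft_force: [-0.0, 1.1, -0.2]
width: 43.9
grasp_force: 0.0
t: 19.58
ee_pos: [542.8, -178.2, 189.2]
orientation: [1.395, 2.809, 0.001]
ft_force: [-0.4, 0.1, -0.3]
width: 44.2
grasp_force: 0.0
top guide y 71.21887020099724 71.11405377640402 211
scene guide y 70.68103210601019 69.75893531200205 313
top guide y 71.39148136466858 71.21335413530032 225
scene guide y 70.77571148869708 69.60141270171204 316
clip top z 31.078131374335143
ptr [(82, np.float64(70.7)), (84, np.float64(70.83)), (86, np.float64(71.03)), (88, np.float64(71.06)), (90, np.float64(70.93)), (92, np.float64(70.81)), (94, np.float64(70.67)), (96, np.float64(70.56))]
guide body 70.12830568199122
--- ratio metric, half-height edges
body -60 [59.   81.19] 70.09451605015934
body -40 [59.22 80.93] 70.0781045319016
body -20 [59.2  81.03] 70.11479446261562
body 0 [59.31 81.26] 70.2860161284926
body 20 [59.35 81.11] 70.22978620079732
body 40 [59.39 81.18] 70.28004272312367
body 60 [59.57 81.17] 70.37276031711541
bar mean [ -26.5 -148.7  528.9] ang 85.25207512836441 ((-20.48848533630371, -149.9313201904297), (79.21566772460938, 78.31970977783203), 75.82991027832031)
stud [ 79.6 139.5  36.9]
--
bar mean [  -2.4 -134.8  353.8] ang 130.0396087147656 ((-16.364158630371094, -148.01681518554688), (71.72708892822266, 76.80253601074219), 41.21403884887695)
stud [ 80.9 138.8  37. ]
```

The pointer is in line with the pointed tip to about 0.2 mm by every differential measure. Now the lever.

```bash
python3 go.py 568.3 165.8 189 52.4
```

```text
t 19.7833 pos [ 540.12 -177.3   184.63] F [-0.85  0.56 -0.04] w 43.9 g 0.0 q [-0.34  0.39  1.78 -0.    0.97 -0.99]
tilt [-0.  0. -1.] closing yaw 37.185746420294954
tool delta mm [256.32 229.82  -4.15]
twist deg [ -0.07  -0.14 -15.21]
```

```bash
python3 -m creep '{"delta_pos":[[0.0064,0.0058,0],[0.0125,0.011,0],[0.0198,0.0178,0],[0.0198,0.0178,0],[0.0198,0.0178,0],[0.0198,0.0178,0],[0.0198,0.0178,0],[0.0198,0.0178,0],[0.0198,0.0178,0],[0.0198,0.0178,0],[0.0198,0.0178,0],[0.0198,0.0178,0],[0.0198,0.0178,0],[0.0198,0.0178,0],[0,0,0],[0,0,0],[0,0,0],[0,0,0],[0,0,0]],"twist":[[0,0,0],[0,0,0],[0,0,0],[0,0,0],[0,0,0],[0,0,0],[0,0,0],[0,0,0],[0,0,0],[0,0,0],[0,0,0],[0,0,0],[0,0,0],[0,0,0],[0,0,-5],[0,0,-5],[0,0,-5],[0,0,0],[0,0,0]]}' 0.5
python3 go.py 568.3 165.8 52 52.4
```

```text
t: 21.37
ee_pos: [568.9, 166.3, 185.1]
orientation: [-1.021, -2.969, 0.002]
ft_force: [-0.5, 0.7, -0.2]
width: 44.2
grasp_force: 0.0
t 21.3667 pos [568.94 166.28 185.11] F [-0.52  0.73 -0.24] w 44.2 g 0.0 q [ 0.26  0.42  1.73  0.    0.99 -0.64]
tilt [-0. -0. -1.] closing yaw 52.059548023000865
tool delta mm [  0.06  -0.58 133.11]
twist deg [-0.08 -0.07 -0.34]
```

```bash
python3 -m creep '{"delta_pos":[[0,0,0.01],[0,0,0.02],[0,0,0.025],[0,0,0.025],[0,0,0.02],[0,0,0.017],[0,0,0.01],[0,0,0.005],[0,0,0]],"twist":[[0,0,0],[0,0,0],[0,0,0],[0,0,0],[0,0,0],[0,0,0],[0,0,0],[0,0,0],[0,0,0]]}' 0.5
python3 -m creep '{"delta_pos":[[0,0,0],[0,0,0],[0,0,0],[0,0,0],[0,0,0]],"twist":[[0,0,0],[0,0,0],[0,0,0],[0,0,0],[0,0,0]]}' 0.1
python3 go.py 551.2 124.8 53 81
```

```text
t: 22.12
ee_pos: [568.9, 165.7, 52.9]
orientation: [-1.019, -2.97, 0.002]
ft_force: [0.1, -0.1, -0.2]
width: 43.6
grasp_force: 0.0
t: 22.53
ee_pos: [570.0, 166.0, 55.0]
orientation: [1.018, 2.971, 0.001]
ft_force: [-1.2, -0.3, 2.9]
width: 17.5
grasp_force: 30.0
t 22.5333 pos [570.01 166.04  54.97] F [-1.17 -0.32  2.87] w 17.5 g 30.0 q [ 0.26  0.61  1.79 -0.    0.74 -0.65]
tilt [ 0.  0. -1.] closing yaw 52.18953223998958
tool delta mm [-10.42 -44.11   1.94]
twist deg [  0.03   0.05 -28.81]
```

```bash
python3 -m creep '{"delta_pos":[[0,0,0],[0,-0.0045,0],[0,-0.0045,0],[0,-0.0045,0],[0,-0.0045,0],[0,-0.0045,0],[0,-0.0045,0],[0,-0.0045,0],[0,-0.0045,0],[0,-0.0045,0],[0,-0.0045,0],[0,0,0],[0,0,0],[0,0,0]],"twist":[[0,0,-1.4],[0,0,-2.9],[0,0,-2.9],[0,0,-2.9],[0,0,-2.9],[0,0,-2.9],[0,0,-2.9],[0,0,-2.9],[0,0,-2.9],[0,0,-2.9],[0,0,-1.4],[0,0,0],[0,0,0],[0,0,0]]}' -
python3 go.py 551.2 124.8 53 81
```

```text
t: 23.7
ee_pos: [551.7, 125.2, 54.9]
orientation: [-0.242, -3.132, -0.0]
ft_force: [-3.5, 0.8, 8.6]
width: 17.5
grasp_force: 30.0
t 23.7 pos [551.69 125.18  54.91] F [-3.5   0.84  8.57] w 17.5 g 30.0 q [ 0.2   0.58  1.85  0.    0.71 -1.21]
tilt [-0.  0. -1.] closing yaw 81.152664723324
tool delta mm [ 0.43 -0.45  1.91]
twist deg [ 0.01 -0.02  0.15]
```

The post is at the predicted position for notch 0. I'll release, lift clear and check everything.

```bash
python3 -m creep '{"delta_pos":[[0,0,0],[0,0,0],[0,0,0],[0,0,0],[0,0,0],[0,0,0]],"twist":[[0,0,0],[0,0,0],[0,0,0],[0,0,0],[0,0,0],[0,0,0]]}' 0.5
python3 -m creep '{"delta_pos":[[0,0,-0.01],[0,0,-0.02],[0,0,-0.025],[0,0,-0.025],[0,0,-0.025],[0,0,-0.025],[0,0,-0.025],[0,0,-0.02],[0,0,0]],"twist":[[0,0,0],[0,0,0],[0,0,0],[0,0,0],[0,0,0],[0,0,0],[0,0,0],[0,0,0],[0,0,0]]}' -
python3 -m creep '{"delta_pos":[[0.02,0.02,0],[0.025,0.025,0],[0.025,0.025,0],[0.025,0.025,0],[0.025,0.025,0],[0.025,0.025,0],[0,0,0]],"twist":[[0,0,0],[0,0,0],[0,0,0],[0,0,0],[0,0,0],[0,0,0],[0,0,0]]}' -
python3 mk.py 7; python3 al.py 7 71 | grep -v "clip z"
python3 - <<'E'
from cloud import *
for n in('top','scene'):
    W=cloud(n,np.load(n+'7.npy')).reshape(-1,3)
    q=W[(np.hypot(W[:,0]-560,W[:,1]-145)<45)&(W[:,2]>75)&(W[:,2]<95)]; p=b(q.mean(0))-[35,150] if len(q) else None
    if p is not None: print(n,'post',q.mean(0),'lever angle',np.arctan2(-p[1],-p[0]),np.hypot(*p))
im=cv2.imread('pics/scene7.png'); cv2.imwrite('pics/c7.png',cv2.resize(im[150:350,200:500],None,fx=2.6,fy=2.6,interpolation=cv2.INTER_CUBIC))
E
```

```text
t: 24.2
ee_pos: [552.0, 125.1, 54.1]
orientation: [-0.244, -3.132, 0.0]
ft_force: [-0.6, 0.3, 0.2]
width: 43.9
grasp_force: 0.0
t: 24.95
ee_pos: [554.4, 125.6, 234.3]
orientation: [0.243, 3.125, 0.003]
ft_force: [0.7, -0.1, -0.2]
width: 44.1
grasp_force: 0.0
t: 25.53
ee_pos: [427.7, 294.1, 228.8]
orientation: [-0.238, -3.131, -0.001]
ft_force: [-0.0, 0.8, -0.3]
width: 43.6
grasp_force: 0.0
top guide y 71.13093827152275 71.10501450175768 212
scene guide y 70.81761865601528 69.80098743476933 315
clip top z 31.03077672297968
ptr [(82, np.float64(70.51)), (84, np.float64(70.85)), (86, np.float64(71.06)), (88, np.float64(71.15)), (90, np.float64(70.99)), (92, np.float64(70.79)), (94, np.float64(70.68)), (96, np.float64(70.63))]
guide body 70.12087328930892
--- ratio metric, half-height edges
clip 102 [65.47 74.67] 70.07291914291238
clip 104 [64.81 75.99] 70.39911537669991
clip 106 [63.75 77.48] 70.61401153689647
clip 108 [62.1  79.25] 70.674173533468
clip 110 [61.14 80.47] 70.80445237108854
clip 112 [60.15 81.23] 70.68764720049344
clip 114 [59.64 81.66] 70.6526433565463
stopclip 106 [-78.15 -57.24] -67.69295296767905
stopclip 110 [-78.48 -56.85] -67.66551629449488
stopclip 114 [-78.68 -56.41] -67.54431316744338
body -60 [59.02 81.2 ] 70.10905987961057
body -40 [59.26 80.95] 70.1050531109681
body -20 [59.18 81.02] 70.10147050767407
body 0 [59.29 81.3 ] 70.29412691364874
body 20 [59.33 81.12] 70.22464315484393
body 40 [59.37 81.13] 70.25105580094831
body 60 [59.65 81.13] 70.39048537297896
top post [549.27228774 125.06096618  85.65550847] lever angle 0.00041990596959005645 91.91355398546335
scene post [554.29746504 124.32226362  83.87458202] lever angle -0.00010414735648165677 86.8345878997501
```

View pics/c7.png

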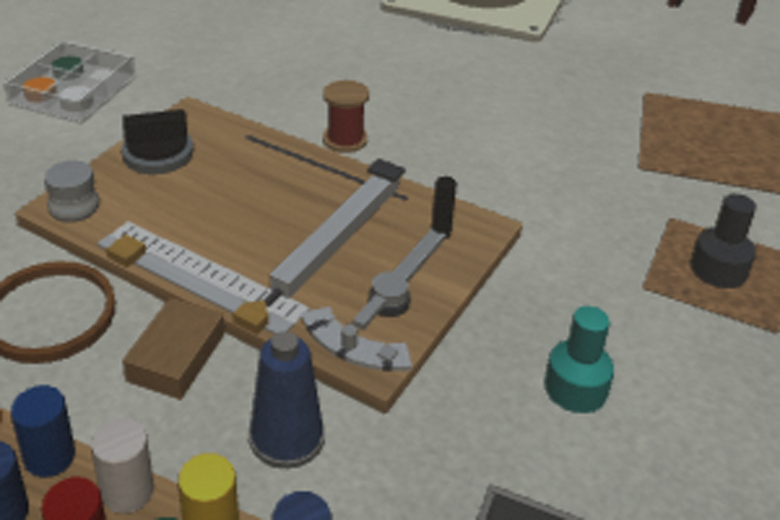

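The final picture shows the weight upright on the small mat at (725,245) and the pointer at the pointed clip's tip, near (265,305). The lever nose is at the tall stud, near (350,335), with the lever at 0.00 rad. The bystanders are where they were.

```bash
python3 -c "
from workcell import close_job; print(close_job())"
```

```text
the job is handed in; nothing more can be done
None
```

The job is handed in at about 26 s: the weight stands upright in the middle of the small cork mat, the pointer is in line with the pointed clip's tip (measured to within about 0.3 mm), the lever, thrown last, sits in the notch at 0 beside the tall domed stud, and the other things show no sign of having moved in the last picture.

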